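# Close up the thermostat bath

## Task

Get the thermostat bath ready to heat up: with the fingertips, slide the blue cover along the steel deck until it fully covers the empty port (the one without the viscometer), and push the white vial drawer in the front fully home. Only push, grip and lift nothing, and leave the viscometer with its orange bulb, the brown bottle and the beaker standing where they are.

Things in the scene. Friction and masses are not known exactly. Their poses are not given: they have to be found in the camera images.
- bath: Fixed grey bath, 220 (x) by 420 (y) by 140 mm high; flat steel deck on top, z = 0.140. Origin: centre of its underside; -x is its front, facing the robot; turned up to 0.2 rad. Two 76 mm round ports in the deck at x = +30, y = +150 and -150 mm of its frame. Guide strips 3 mm high, 8 mm wide along y at x = -27 and +87 mm.
- cover (a joint): Position of the cover along the bath's +y axis (m): 0 midway between the ports, +0.150 centred on the +y port, -0.150 on the -y port, an end stop at each. Starts near the middle. Friction about 2 N; it stays where it is left and cannot be lifted off.
- cover_center (a point): Centre of the top face (z = 0.173) of the sliding cover: a blue block with a white patch, 100 (bath x) by 96 (bath y) by 30 mm high, underside 3 mm above the deck. Too wide to grip; push on an upright side facing along the bath's y.
- open_port: The empty port that must be covered: a dark round hole of 76 mm diameter in the deck with a thin orange rim. Origin: centre of the hole at deck height. It is either the +y or the -y port; the viscometer stands in the other.
- viscometer: Loose black stopper standing in the other port: flange 84 mm diameter, 6 mm high on the deck, plug in the hole below; on it a short glass tube and an orange bulb, 44 mm diameter, up to 61 mm above the deck. Origin: centre of the flange's underside, at deck height. Must not be moved.
- drawer (a joint): How far the vial drawer is pulled out (m): 0 fully home, grows as it comes out along the bath's -x; at most 0.075. Friction about 2.5 N, it stays where it is left.
- drawer_front (a point): Centre of the outer face of the white drawer front, 210 mm wide (bath y), 60 mm high (z = 0.064 to 0.124), 12 mm thick. When home the outer face is 12 mm proud of the bath's front, at x = -122, y = +65 mm of the bath's frame. The rack behind it has a solid top; push on the outer face.
- reagent: Loose brown glass bottle, 52 mm diameter, 110 mm high, on the bench in front of the bath's left (+y) corner. Origin: centre of its underside.
- beaker: Loose clear glass beaker, 66 mm diameter at the rim, 80 mm high, on the bench in front of the bath's right (-y) corner. Origin: centre of its underside.
There are look-alikes about, which are no part of the job. What is shaped like the viscometer but green or pink is not meant.

How it is judged:
At the end, for the whole second after the job is handed in: The cover's centre is within 10 mm of the empty port's centre (so the hole is fully covered), the drawer is within 6 mm of home, both at rest; viscometer within 15 mm, bottle and beaker within 30 mm of where they started, upright and at rest (horizontal distance between cover_center and open_port below 0.01 m and value of joint drawer below 0.006 m and velocity of joint cover between -0.01 and 0.01 m/s and velocity of joint drawer between -0.01 and 0.01 m/s and distance of viscometer from where it was at the start of the episode below 0.015 m and angle between each of viscometer, reagent, beaker's own z axis and vertical below 0.15 rad and linear speed of each of viscometer, reagent, beaker below 0.02 m/s and distance of each of reagent, beaker from where it was at the start of the episode below 0.03 m); the robot touches nothing.
It fails at once if the viscometer was shoved, tipped or lifted (distance of viscometer from where it was at the start of the episode above 0.015 m or angle between viscometer's own z axis and vertical above 0.25 rad).
It fails at once if the bottle or the beaker was shoved, tipped or lifted (distance of any of reagent, beaker from where it was at the start of the episode above 0.03 m or height (world z) of any of reagent, beaker above 0.012 m or angle between any of reagent, beaker's own z axis and vertical above 0.25 rad).
It also fails if it takes over 51 s, if anything falls off the work surface, if the arm or the gripper's body presses on something with over 40 N, if the wrist force passes 120 N, or if a joint passes its speed limit or range.

## Robot

A 7-joint arm with a two-finger parallel gripper is mounted at the origin on the work surface. World frame = base frame: x ahead of the robot, y to its left, z up, the work surface at z = 0. Lengths are in m, angles in rad, forces in N, time in s.
With the tool pointing down it reaches from about 0.375 to 0.925 m from the base axis. Payload 3.1 kg.
Tool frame: the origin (TCP) lies at the very end of the fingers, on their centre line; the grasp point (between the pads) lies bot.pinch_z behind it (bot.pinch_z is the distance from the TCP to the grasp point, in m); x points along the fingers, y is the direction in which the jaws open and shut, and the axes are right-handed (so a half turn about x gives the same grasp; the last joint's range is limited). The gripper opens to 85 mm and grips with 20 to 120 N. Pads are 22 mm wide; open, the fingers measure 114 mm over their backs; the gripper's body (76 mm by 85 mm) begins 54 mm behind the grasp point. The pads swing forward as they close: fully open they stand 13 mm farther back than shut.
Start: joints at [1.113, 0.383, 0.044, 1.598, -0.018, 1.161, -0.05], TCP at [0.229, -0.608, 0.231] pointing down, gripper open.
Joint ranges: [-2.61, 2.61], [-0.41, 2.15], [-1.48, 1.57], [0, 2.5], [-1.57, 4.71], [0.05, 1.97], [-2.85, 2.85]. Speed limits (rad/s): [2.79, 2.79, 3.14, 3.14, 3.14, 3.14, 3.14].

## Interface

Orientations are given as a unit quaternion [x, y, z, w].
In Python, from station import bot gives the robot as it stands.
- The arm moves only by the tool step_arm, never from a script. Its argument "moves" is a list of rows, each a list of 5 numbers: the shift along the tool's x, y, z in units of 50 mm (1.0 is 50 mm), then the turn about the tool's x in units of 6 degrees (1.0 is 6 degrees), then the opening, from 0 (shut) to 1 (fully open). A call has 1 to 12 rows; each row shifts and turns the commanded pose from where the row before left it, along the tool's axes as they then stand; what a row does not reach is not made up. A row lasts 1/10 s, in which the tool goes at most 50 mm and 8.59 degrees, less where a joint would pass 70% of its speed; a pose out of reach is approached as far as the arm can. A call is refused whole if a number of a shift passes 1 or a number of a turn 1, either way. A call with a gripper value outside its range is refused whole. The fingers move at their own pace and stop on an object; "squeeze" is the grip in N (left out, the last holds). Time passes only in rows, so rows that do not move let the fingers close. It gives the time, the measured TCP pose, the force and the opening at its end, in the units of the state.
- bot.sense(): the state, without advancing time (a new reading comes with each control period).
- bot.read_camera(name): name is "scene" or "top"; returns the picture (420x560x3 uint8, red, green, blue); there is no depth.
- bot.get_calibration(name): a dict with "fx", "fy", "cx", "cy" (pixels), "view" (4x4, takes a point from world to camera coordinates). Camera axes: x right, y up, looking along -z (the intrinsics and any distortion apply to the point x, -y, -z); pixel columns grow to the right and rows downward; lengths in m; the calibration is good to about 2 mm. A picture is of the moment at which its call begins. get_calibration takes no time and is no camera call.
- bot.finish_job(): hands the job in, once; it reports no verdict.
The state is a dict: "clock": time; "joints": joint angles; "dq": joint speeds; "effort": joint torques, N m; "tool_pos": TCP position; "tcp_rot": TCP orientation; "wrist_force": force on the tool from outside, world axes, zero at the start; "moment": the same for the moment, N m; "finger_gap": finger opening in m.
Only numpy, scipy, OpenCV 4.12 (cv2) and the standard library are available. Lean on these libraries where they do the work, as an engineer would, in place of code of your own. Each camera call takes 0.05 s, during which the arm holds its last target. There are 200 camera calls.

## Working session

There is one attempt and no reset: what is moved stays moved. The work goes in short steps, Python scripts to look and compute and a tool call to move; the robot and the scene stay as the last step left them, time stands still between calls to the robot, and variables do not carry over. Pictures are saved under pics/ and viewed, about 8 in all and at most 12, crops included, and the job is handed in when it is done.

Besides the shell and the picture viewer there is one more tool, called after "Call:" in YAML: its name, and indented under it one key for each argument. step_arm: Moves the arm, as the interface text tells. Its arguments: {"type":"object","properties":{"moves":{"type":"array","items":{"type":"array","items":{"type":"number"}}},"squeeze":{"type":"number"}},"required":["moves"]}

```bash
mkdir -p pics; python3 - <<'E'
from station import bot
import cv2,numpy as np
for n in("scene","top"):
    im=bot.read_camera(n); cv2.imwrite(f"pics/{n}0.png",im[:,:,::-1])
    c=bot.get_calibration(n); print(n,{k:(np.round(v,4).tolist() if k=="view" else v) for k,v in c.items()})
print(bot.sense(), bot.pinch_z)
E
```

```text
scene {'fx': 439.85653240769176, 'fy': 439.85653240769176, 'cx': 280.79673364609636, 'cy': 209.3602513197406, 'view': [[-0.5193, 0.8546, 0.002, 0.3076], [-0.669, -0.408, 0.6213, 0.3297], [0.5318, 0.3214, 0.7836, -1.3124], [0.0, 0.0, 0.0, 1.0]]}
top {'fx': 534.4303098008638, 'fy': 534.4303098008638, 'cx': 282.95407763265655, 'cy': 204.70335182077068, 'view': [[-0.0281, -0.9996, -0.0029, 0.0148], [0.995, -0.0283, 0.0955, -0.6352], [-0.0955, -0.0002, 0.9954, -1.2412], [0.0, 0.0, 0.0, 1.0]]}
{'clock': 0.1, 'joints': array([ 1.11317759,  0.38378694,  0.04383251,  1.5994698 , -0.01787785,
        1.16121393, -0.0498925 ]), 'dq': array([ 0.00035861, -0.00105536,  0.00156054, -0.00425382, -0.00042637,
        0.00084693, -0.00015264]), 'effort': array([ 2.85983158e-03, -4.34723604e+01,  1.02936711e+00, -2.50452340e+01,
        1.08625615e-02,  5.47582487e-03, -1.80713450e-06]), 'tool_pos': array([ 0.2285483 , -0.60754581,  0.22996647]), 'tcp_rot': array([-0.69547781, -0.12741792,  0.6958966 , -0.12571081]), 'wrist_force': array([-0.03592277,  0.04012475, -0.51887923]), 'moment': array([-0.01087826,  0.01560372,  0.02802766]), 'finger_gap': 0.08540866752950574} 0.0187
```

View pics/scene0.png

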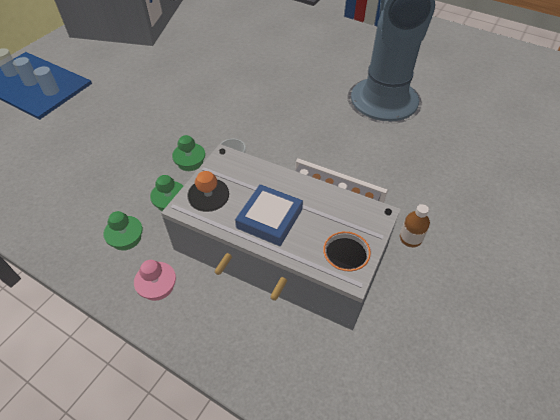

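View pics/top0.png

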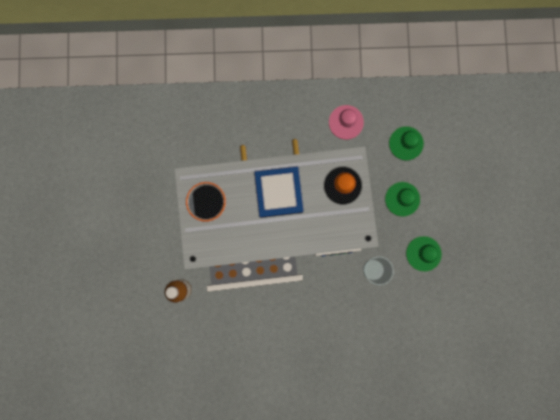

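The top view shows the empty port with its orange rim at (206,202), on the left, so it is the +y port. The blue cover with its white patch is at (278,191). The real viscometer, black flange with orange bulb, is at (344,185). The drawer is out, with its front running from (208,289) to (302,278). The bottle is at (176,291) and the beaker at (378,270).

Look-alikes in the top view: green at (406,143), (402,199) and (424,253), pink at (346,122), all off the bath. The light strip at (338,252) on the bath's front is not the drawer.

```bash
cat > h.py <<'E'
import cv2,numpy as np
from station import bot
def ray(n,px,z):
    c=bot.get_calibration(n);V=np.array(c["view"]);R,t=V[:3,:3],V[:3,3]
    px=np.atleast_2d(px).astype(float)
    d=np.c_[(px[:,0]-c["cx"])/c["fx"],-(px[:,1]-c["cy"])/c["fy"],-np.ones(len(px))]@R
    o=-R.T@t
    return o+d*((z-o[2])/d[:,2])[:,None]
def blob(im,lo,hi,roi):
    h=cv2.cvtColor(im,cv2.COLOR_RGB2HSV);m=cv2.inRange(h,lo,hi)
    k=np.zeros_like(m);x0,y0,x1,y1=roi;k[y0:y1,x0:x1]=255
    cs=cv2.findContours(m&k,cv2.RETR_EXTERNAL,cv2.CHAIN_APPROX_NONE)[0]
    return max(cs,key=cv2.contourArea)[:,0,:]
def rectw(n,c,z):
    p=ray(n,c,z)[:,:2].astype(np.float32);return cv2.minAreaRect(p)
def cover(n,im,roi):   # white patch, top face
    return rectw(n,blob(im,(0,0,170),(179,60,255),roi),.173)
E
python3 - <<'E'
from h import *
r={}
for n,rc,rv,rp,rd in(("top",(255,168,302,216),(320,160,365,208),(180,175,230,228),(200,272,310,295)),("scene",(240,185,300,240),(185,175,232,212),(320,228,375,274),None)):
    im=bot.read_camera(n)
    print(n,"patch",cover(n,im,rc))
    p=ray(n,blob(im,(3,110,90),(20,255,255),rp),.14)[:,:2].astype(np.float32)
    print(" rim",cv2.fitEllipse(p))
    if n=="top":
        p=ray(n,blob(im,(0,0,0),(179,255,60),rv),.14)[:,:2].astype(np.float32); print(" flange",cv2.minEnclosingCircle(p),cv2.fitEllipse(p))
        print(" drawer",rectw(n,blob(im,(0,0,150),(179,70,255),rd),.124))
        print(" bottlepx",ray(n,[[172,293]],.11),"beaker",ray(n,[[378,270]],.08))
    else:
        s=cv2.resize(im[130:310,150:440],None,fx=2.7,fy=2.7); cv2.imwrite("pics/crop.png",s[:,:,::-1])
q=bot.sense()["tcp_rot"]
from scipy.spatial.transform import Rotation as R; print(R.from_quat(q).as_matrix().round(3))
E
```

```text
top patch ((0.6512143611907959, 0.00583396852016449), (0.06638513505458832, 0.06206463277339935), 4.8821330070495605)
 rim ((0.637249767780304, 0.16524116694927216), (0.0840984359383583, 0.08431753516197205), 179.67813110351562)
 flange ((0.6642868518829346, -0.13388122618198395), 0.04027930647134781) ((0.6641799211502075, -0.13400085270404816), (0.07757937908172607, 0.0790451318025589), 76.86363220214844)
 drawer ((0.45784276723861694, 0.06327900290489197), (0.010957147926092148, 0.20821908116340637), 5.046247959136963)
 bottlepx [[0.43989369 0.24588576 0.11      ]] beaker [[ 0.47640808 -0.21357844  0.08      ]]
scene patch ((0.6475534439086914, 0.007366891950368881), (0.0694001317024231, 0.06535884737968445), 5.006338596343994)
 rim ((0.6339393854141235, 0.16700609028339386), (0.08465439081192017, 0.08510171622037888), 28.191795349121094)
[[-0.001  0.352 -0.936]
 [ 0.002 -0.936 -0.352]
 [-1.    -0.002  0.   ]]
```

View pics/crop.png

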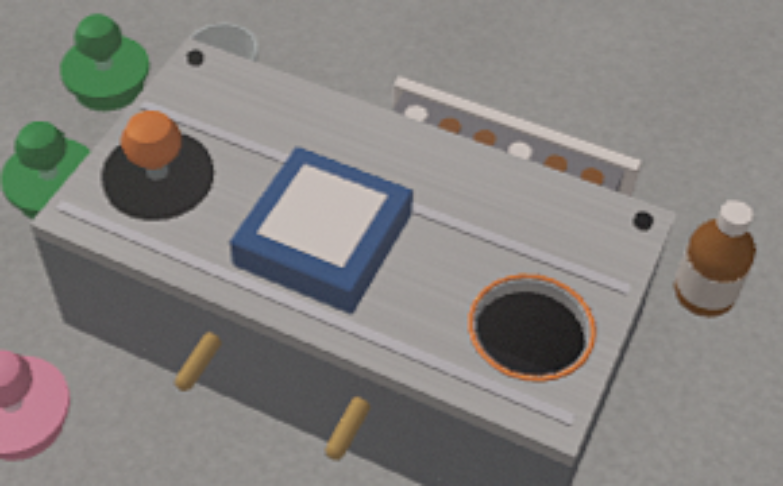

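The crop confirms the choice: black stopper with orange bulb on the -y side, empty orange-rimmed port on the +y side. The bath is turned about 0.088 rad and the cover sits near -9 mm. I'll raise the tool, shut the fingers and turn so the jaws lie along the bath's x.

Call:
step_arm:
  moves:
    - [-0.6, 0, 0, -1, 0]
    - [-0.6, 0, 0, -1, 0]
    - [0, 0, 0, -1, 0]
    - [0, 0, 0, -1, 0]
    - [0, 0, 0, -1, 0]
    - [0, 0, 0, -1, 0]
    - [0, 0, 0, -1, 0]
    - [0, 0, 0, -1, 0]
    - [0, 0, 0, -1, 0]
    - [0, 0, 0, -1, 0]
    - [0, 0, 0, -1, 0]
    - [0, 0, 0, -1, 0]

```text
clock: 1.4
tool_pos: [0.2287, -0.6081, 0.2908]
tcp_rot: [0.487, 0.513, -0.487, 0.512]
wrist_force: [0.6, -0.8, 0.9]
finger_gap: -0.0001
```

Call:
step_arm:
  moves:
    - [0, 0, 0, -0.4, 0]
    - [0, 0, 0, 0, 0]
    - [0, 0, 0, 0, 0]

```text
clock: 1.7
tool_pos: [0.2287, -0.6082, 0.291]
tcp_rot: [0.478, 0.521, -0.478, 0.521]
wrist_force: [0.0, -0.8, -0.9]
finger_gap: 0.0003
```

```bash
cat >> h.py <<'E'
from scipy.spatial.transform import Rotation as R
def to(*pts):
    s=bot.sense();M=R.from_quat(s["tcp_rot"]).as_matrix();p=s["tool_pos"]
    print(s["clock"],p.round(4),"F",s["wrist_force"].round(1),"q",s["joints"].round(2),"y-yaw",np.degrees(np.arctan2(M[1,1],M[0,1])).round(1))
    for t in pts: print(t,"shift units",(M.T@(np.array(t)-p)/.05).round(2)); p=np.array(t)
E
python3 -c "
from h import *
to((.6565,-.066,.29),(.6565,-.066,.155))"
```

```text
1.7 [ 0.2287 -0.6082  0.291 ] F [ 0.  -0.8 -0.9] q [ 1.26  0.35 -0.15  1.52  0.05  1.28  1.2 ] y-yaw 5.0
(0.6565, -0.066, 0.29) shift units [  0.02   9.46 -10.07]
(0.6565, -0.066, 0.155) shift units [2.7 0.  0. ]
```

Call:
step_arm:
  moves:
    - [0, 0.59, -0.63, 0, 0]
    - [0, 0.59, -0.63, 0, 0]
    - [0, 0.59, -0.63, 0, 0]
    - [0, 0.59, -0.63, 0, 0]
    - [0, 0.59, -0.63, 0, 0]
    - [0, 0.59, -0.63, 0, 0]
    - [0, 0.59, -0.63, 0, 0]
    - [0, 0.59, -0.63, 0, 0]
    - [0, 0.59, -0.63, 0, 0]
    - [0, 0.59, -0.63, 0, 0]
    - [0, 0.59, -0.63, 0, 0]
    - [0, 0.59, -0.63, 0, 0]

```text
clock: 2.9
tool_pos: [0.5493, -0.1995, 0.2915]
tcp_rot: [0.478, 0.521, -0.478, 0.521]
wrist_force: [0.9, -0.1, -0.2]
finger_gap: 0.0
```

Call:
step_arm:
  moves:
    - [0, 0.59, -0.63, 0, 0]
    - [0, 0.59, -0.63, 0, 0]
    - [0, 0.59, -0.63, 0, 0]
    - [0, 0.59, -0.63, 0, 0]
    - [0, 0, 0, 0, 0]
    - [0, 0, 0, 0, 0]
    - [0, 0, 0, 0, 0]

```text
clock: 3.6
tool_pos: [0.6546, -0.0668, 0.291]
tcp_rot: [0.478, 0.521, -0.479, 0.521]
wrist_force: [-0.3, -0.5, 0.1]
finger_gap: -0.0005
```

```bash
python3 -c "
from h import *
to((.6565,-.066,.29),(.6565,-.066,.155))
im=bot.read_camera('scene')[120:300,150:420]
cv2.imwrite('pics/a.png',cv2.resize(im,None,fx=2.5,fy=2.5)[:,:,::-1])"
```

```text
3.6 [ 0.6546 -0.0668  0.291 ] F [-0.3 -0.5  0.1] q [ 0.43  0.41 -0.52  1.48  0.21  1.31 -0.02] y-yaw 4.9
(0.6565, -0.066, 0.29) shift units [ 0.02  0.04 -0.01]
(0.6565, -0.066, 0.155) shift units [ 2.7  0.  -0. ]
```

View pics/a.png

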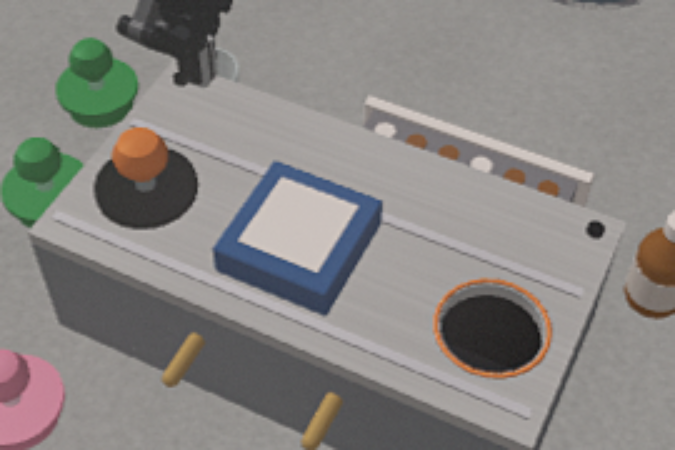

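The finger tip appears at crop (198,78), which is where the TCP pose projects to, so calibration and pose agree. Going down.

Call:
step_arm:
  moves:
    - [0.3, 0, 0, 0, 0]
    - [0.3, 0, 0, 0, 0]
    - [0.3, 0, 0, 0, 0]
    - [0.3, 0, 0, 0, 0]
    - [0.3, 0, 0, 0, 0]
    - [0.3, 0, 0, 0, 0]
    - [0.3, 0, 0, 0, 0]
    - [0.2, 0, 0, 0, 0]
    - [0.2, 0, 0, 0, 0]
    - [0.2, 0, 0, 0, 0]
    - [0, 0, 0, 0, 0]
    - [0, 0, 0, 0, 0]

```text
clock: 4.85
tool_pos: [0.6551, -0.065, 0.1563]
tcp_rot: [0.478, 0.521, -0.478, 0.521]
wrist_force: [-0.2, 0.0, -0.4]
finger_gap: 0.0002
```

```bash
python3 -c "
from h import *
to((.6565,-.066,.155))
im=bot.read_camera('scene')[120:300,150:420]
cv2.imwrite('pics/b.png',cv2.resize(im,None,fx=2.5,fy=2.5)[:,:,::-1])"
```

```text
4.85 [ 0.6551 -0.065   0.1563] F [-0.2  0.  -0.4] q [ 0.41  0.52 -0.49  1.62  0.27  1.07 -0.07] y-yaw 5.0
(0.6565, -0.066, 0.155) shift units [0.03 0.03 0.02]
```

View pics/b.png

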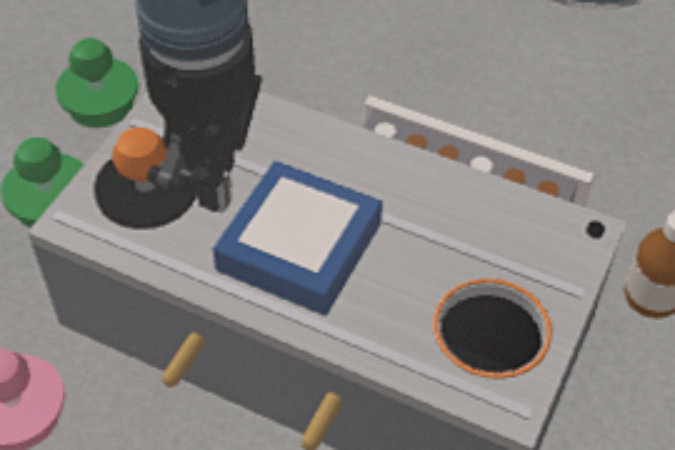

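The fingers are in the gap between bulb and cover and touch nothing. Now I'll push the cover along +y, which is tool -z.

Call:
step_arm:
  moves:
    - [0, 0, -0.1, 0, 0]
    - [0, 0, -0.2, 0, 0]
    - [0, 0, -0.3, 0, 0]
    - [0, 0, -0.3, 0, 0]
    - [0, 0, -0.3, 0, 0]
    - [0, 0, -0.3, 0, 0]
    - [0, 0, -0.3, 0, 0]
    - [0, 0, -0.3, 0, 0]
    - [0, 0, -0.3, 0, 0]
    - [0, 0, -0.2, 0, 0]
    - [0, 0, -0.2, 0, 0]
    - [0, 0, -0.1, 0, 0]

```text
clock: 6.1
tool_pos: [0.6418, 0.0812, 0.1561]
tcp_rot: [0.477, 0.522, -0.477, 0.521]
wrist_force: [1.5, -1.7, 1.8]
finger_gap: 0.0
```

Call:
step_arm:
  moves:
    - [0, 0, -0.1, 0, 0]
    - [0, 0, -0.1, 0, 0]
    - [0, 0, -0.1, 0, 0]
    - [0, 0, -0.1, 0, 0]
    - [0, 0, 0, 0, 0]
    - [0, 0, 0, 0, 0]

```text
clock: 6.7
tool_pos: [0.6399, 0.1008, 0.156]
tcp_rot: [0.478, 0.522, -0.477, 0.521]
wrist_force: [1.0, 0.1, 0.2]
finger_gap: 0.0002
```

```bash
python3 -c "
from h import *
to()
n='top';im=bot.read_camera(n)
cv2.imwrite('pics/c.png',im[100:320,140:440][:,:,::-1].repeat(2,0).repeat(2,1))
n='scene';im=bot.read_camera(n)
print(cover(n,im,(305,195,390,275)))
"
```

```text
6.7 [0.6399 0.1008 0.156 ] F [1.  0.1 0.2] q [ 0.19  0.51 -0.53  1.64  0.29  1.07 -0.34] y-yaw 5.1
((0.6346282362937927, 0.15905418992042542), (0.06983181834220886, 0.06594150513410568), 4.94766092300415)
```

View pics/c.png

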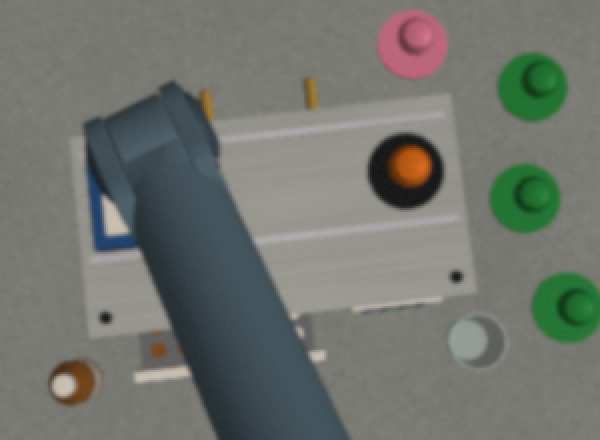

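The top view shows the cover nearly over the port and the viscometer standing. About 8 mm is left, so I'll creep to the end stop.

Call:
step_arm:
  moves:
    - [0, 0, -0.05, 0, 0]
    - [0, 0, -0.05, 0, 0]
    - [0, 0, -0.05, 0, 0]
    - [0, 0, 0, 0, 0]

```text
clock: 7.2
tool_pos: [0.6397, 0.1069, 0.156]
tcp_rot: [0.477, 0.522, -0.478, 0.521]
wrist_force: [-0.5, -2.2, -0.2]
finger_gap: -0.0
```

Call:
step_arm:
  moves:
    - [0, 0, -0.03, 0, 0]
    - [0, 0, 0, 0, 0]

```text
clock: 7.4
tool_pos: [0.6395, 0.1083, 0.156]
tcp_rot: [0.477, 0.522, -0.478, 0.521]
wrist_force: [-0.5, -1.2, -1.5]
finger_gap: 0.0002
```

```bash
python3 -c "
from h import *
to()
n='scene';im=bot.read_camera(n)
print(cover(n,im,(305,195,390,275)))
"
```

```text
7.4 [0.6395 0.1083 0.156 ] F [-0.5 -1.2 -1.5] q [ 0.18  0.51 -0.53  1.64  0.29  1.07 -0.35] y-yaw 5.0
((0.6338986158370972, 0.16640064120292664), (0.06964519619941711, 0.06595855951309204), 4.947660446166992)
```

The cover is centred on the port: scene camera reads (0.634, 0.166) for both, within a millimetre. I'll back off, rise, move in front of the drawer and turn a quarter turn so the slim side of the fingers pushes.

Call:
step_arm:
  moves:
    - [0, 0, 0.2, 0, 0]
    - [0, 0, 0.2, 0, 0]
    - [-0.6, 0, 0, 0, 0]
    - [-0.7, 0, 0, 0, 0]
    - [-0.7, 0, 0, 0, 0]
    - [-0.7, 0, 0, 0, 0]
    - [0, -0.5, 0, 0, 0]
    - [0, -0.7, 0, 0, 0]
    - [0, -0.7, 0, 0, 0]
    - [0, -0.7, 0, 0, 0]
    - [0, -0.7, 0, 0, 0]
    - [0, -0.7, 0, 0, 0]

```text
clock: 8.65
tool_pos: [0.4412, 0.0706, 0.2916]
tcp_rot: [0.478, 0.521, -0.477, 0.521]
wrist_force: [0.3, -0.6, 1.0]
finger_gap: -0.0001
```

Call:
step_arm:
  moves:
    - [0, -0.6, 0, 1, 0]
    - [0, 0, 0, 1, 0]
    - [0, 0, 0, 1, 0]
    - [0, 0, 0, 1, 0]
    - [0, 0, 0, 1, 0]
    - [0, 0, 0, 1, 0]
    - [0, 0, 0, 1, 0]
    - [0, 0, 0, 1, 0]
    - [0, 0, 0, 1, 0]
    - [0, 0, 0, 1, 0]
    - [0, 0, 0, 1, 0]
    - [0, 0, 0, 1, 0]

```text
clock: 9.85
tool_pos: [0.4127, 0.0681, 0.2917]
tcp_rot: [0.694, 0.139, -0.693, 0.14]
wrist_force: [0.3, -0.2, 0.8]
finger_gap: 0.0001
```

Call:
step_arm:
  moves:
    - [0, 0, 0, 1, 0]
    - [0, 0, 0, 1, 0]
    - [0, 0, 0, 1, 0]
    - [0, 0, 0, 0, 0]
    - [0, 0, 0, 0, 0]

```text
clock: 10.35
tool_pos: [0.4126, 0.0681, 0.2916]
tcp_rot: [0.707, 0.032, -0.706, 0.032]
wrist_force: [0.5, -0.1, 0.5]
finger_gap: 0.0003
```

```bash
python3 -c "
from h import *
to((.41,.061,.29),(.41,.061,.096),(.4815,.067,.096))
n='top';im=bot.read_camera(n)
cv2.imwrite('pics/d.png',im[100:320,140:440][:,:,::-1].repeat(2,0).repeat(2,1))
"
```

```text
10.35 [0.4126 0.0681 0.2916] F [ 0.5 -0.1  0.5] q [ 0.5  -0.12 -0.7   2.01 -0.08  1.22 -1.65] y-yaw -84.9
(0.41, 0.061, 0.29) shift units [0.03 0.14 0.06]
(0.41, 0.061, 0.096) shift units [ 3.88 -0.    0.  ]
(0.4815, 0.067, 0.096) shift units [ 0.    0.01 -1.44]
```

View pics/d.png

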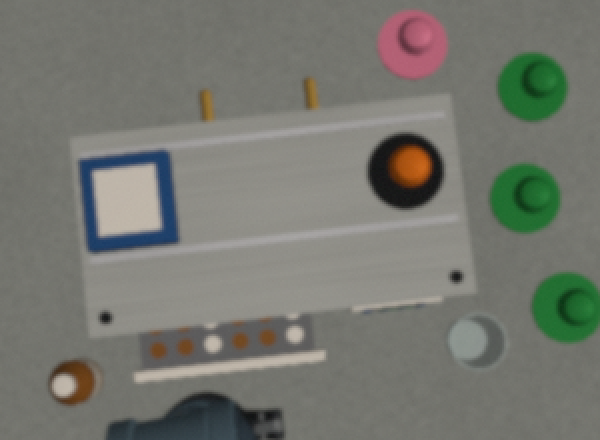

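The cover sits over the port, the viscometer, bottle and beaker are undisturbed, and the gripper is in front of the drawer front. Going down.

Call:
step_arm:
  moves:
    - [0.4, 0, 0.05, 0, 0]
    - [0.4, 0, 0, 0, 0]
    - [0.4, 0, 0, 0, 0]
    - [0.4, 0, 0, 0, 0]
    - [0.4, 0, 0, 0, 0]
    - [0.4, 0, 0, 0, 0]
    - [0.4, 0, 0, 0, 0]
    - [0.4, 0, 0, 0, 0]
    - [0.4, 0, 0, 0, 0]
    - [0.3, 0, 0, 0, 0]
    - [0, 0, 0, 0, 0]
    - [0, 0, 0, 0, 0]

```text
clock: 11.6
tool_pos: [0.4101, 0.0682, 0.0965]
tcp_rot: [-0.706, -0.031, 0.706, -0.031]
wrist_force: [0.5, 0.8, 0.2]
finger_gap: -0.0
```

Call:
step_arm:
  moves:
    - [0, 0, -0.1, 0, 0]
    - [0, 0, -0.2, 0, 0]
    - [0, 0, -0.2, 0, 0]
    - [0, 0, -0.2, 0, 0]
    - [0, 0, -0.2, 0, 0]
    - [0, 0, -0.1, 0, 0]
    - [0, 0, -0.1, 0, 0]
    - [0, 0, 0, 0, 0]
    - [0, 0, 0, 0, 0]

```text
clock: 12.5
tool_pos: [0.4656, 0.0732, 0.0965]
tcp_rot: [0.707, 0.031, -0.706, 0.031]
wrist_force: [-0.0, 0.4, 0.5]
finger_gap: 0.0001
```

```bash
python3 -c "
from h import *
to((.4815,.067,.096))
n='scene';im=bot.read_camera(n)
cv2.imwrite('pics/e.png',cv2.resize(im[90:290,150:450],None,fx=2.6,fy=2.6)[:,:,::-1])
"
```

```text
12.5 [0.4656 0.0732 0.0965] F [-0.   0.4  0.5] q [ 0.38  0.3  -0.69  2.1   0.26  0.82 -1.95] y-yaw -85.0
(0.4815, 0.067, 0.096) shift units [ 0.01  0.15 -0.31]
```

View pics/e.png

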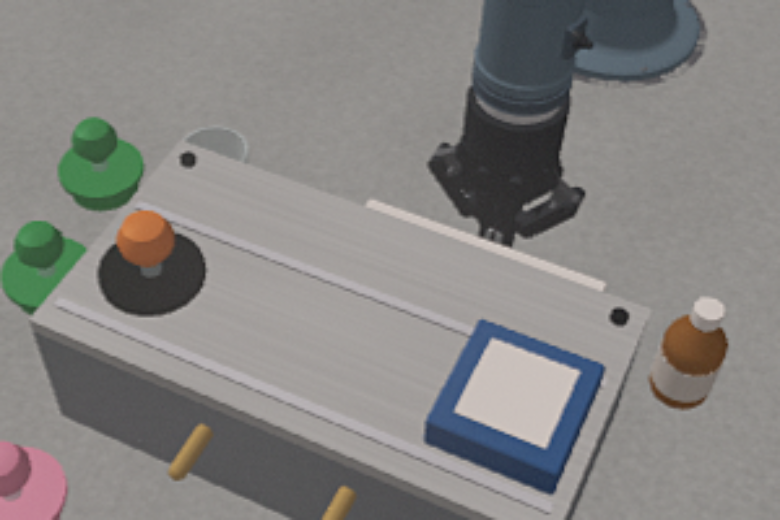

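The drawer is moving in under the fingers, with about 16 mm left. I'll keep creeping and watch the force.

Call:
step_arm:
  moves:
    - [0, 0, -0.06, 0, 0]
    - [0, 0, -0.06, 0, 0]
    - [0, 0, -0.06, 0, 0]
    - [0, 0, -0.06, 0, 0]
    - [0, 0, 0, 0, 0]

```text
clock: 13.05
tool_pos: [0.4772, 0.0741, 0.0962]
tcp_rot: [0.707, 0.031, -0.706, 0.031]
wrist_force: [-2.0, 0.2, 0.0]
finger_gap: 0.0002
```

Call:
step_arm:
  moves:
    - [0, 0, -0.04, 0, 0]
    - [0, 0, -0.04, 0, 0]
    - [0, 0, 0, 0, 0]

```text
clock: 13.35
tool_pos: [0.4792, 0.0741, 0.096]
tcp_rot: [-0.705, -0.031, 0.708, -0.031]
wrist_force: [-5.6, 0.2, 3.6]
finger_gap: 0.0002
```

Call:
step_arm:
  moves:
    - [0, 0, -0.04, 0, 0]
    - [0, 0, 0, 0, 0]

```text
clock: 13.55
tool_pos: [0.4791, 0.0741, 0.0956]
tcp_rot: [-0.704, -0.03, 0.709, -0.032]
wrist_force: [-8.6, -0.7, 6.1]
finger_gap: 0.0001
```

The tool stopped at x = 0.479 while the force rose to 8.6 N, so the drawer is at its stop. I'll back off, rise and check.

Call:
step_arm:
  moves:
    - [0, 0, 0.1, 0, 0]
    - [0, 0, 0.4, 0, 0]
    - [0, 0, 0.6, 0, 0]
    - [-0.5, 0, 0, 0, 0]
    - [-0.7, 0, 0, 0, 0]
    - [-0.7, 0, 0, 0, 0]
    - [-0.7, 0, 0, 0, 0]
    - [-0.5, 0, 0, 0, 0]
    - [0, 0, 0, 0, 0]
    - [0, 0, 0, 0, 0]

```text
clock: 14.55
tool_pos: [0.4292, 0.0695, 0.2522]
tcp_rot: [0.708, 0.031, -0.705, 0.031]
wrist_force: [0.3, 0.0, -0.2]
finger_gap: -0.0001
```

```bash
python3 -c "
from h import *
to()
n='top';im=bot.read_camera(n)
print('cover',cover(n,im,(175,170,235,230))[:2],'drawer',rectw(n,blob(im,(0,0,150),(179,70,255),(200,256,312,292)),.124))
p=ray(n,blob(im,(0,0,0),(179,255,60),(320,160,365,208)),.14)[:,:2].astype(np.float32); print(' flange',cv2.minEnclosingCircle(p))
cv2.imwrite('pics/f.png',im[100:320,140:440][:,:,::-1].repeat(2,0).repeat(2,1))
n='scene';print('cover',cover(n,bot.read_camera(n),(305,195,390,275))[:2])
"
```

```text
14.55 [0.4292 0.0695 0.2522] F [ 0.3  0.  -0.2] q [ 0.51 -0.03 -0.74  2.03 -0.02  1.13 -1.7 ] y-yaw -85.0
cover ((0.6370649337768555, 0.16520315408706665), (0.06617691367864609, 0.06248122826218605)) drawer ((0.500582218170166, 0.06683331727981567), (0.013697152957320213, 0.2089257687330246), 5.063111782073975)
 flange ((0.6643081903457642, -0.13399606943130493), 0.04023690149188042)
cover ((0.6337720155715942, 0.16679677367210388), (0.06961812824010849, 0.06527217477560043))
```

View pics/f.png

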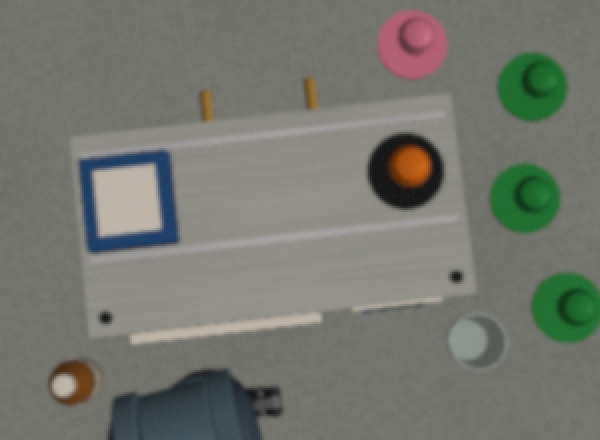

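The cover and drawer are both where they should be and everything else is unmoved. Handing in.

```bash
python3 -c "
from station import bot
print(bot.finish_job())"
```

```text
the job is handed in; nothing more can be done
None
```

I slid the blue cover over the empty +y port and pushed the vial drawer home, using only the shut fingertips. I handed the job in at about 15 s of the 51 s allowed; no verdict was reported.

- **Cover:** in the last pictures its centre is within about 1 mm of the port centre in both cameras. The two cameras differ from each other by about 3 mm in world x, which is calibration and cancels in that comparison. I stopped about where I expected the end stop; the force stayed near 2 N, so I did not feel it.
- **Drawer:** it came to a firm stop. The tool stood still while the push force rose to about 9 N, and the front measures within about 2 mm of its home position.
- **Viscometer, bottle and beaker:** the viscometer flange measures under 1 mm from where it started. The bottle and beaker look unmoved and upright in the picture, though I did not measure them at the end.
- **Robot:** the arm is raised clear and touches nothing. None of the checks failed.

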